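# Put the modelling supplies into their fitted holders

### The job

Put the four supplies away, each seated flat in the holder made for it: the slim oil bottle in the square wooden block with the round well, the squat paint pot in the small round dish, the flat screw tin in the large round dish, and the little parts box in the rectangular tray, its long side along the tray's long side. Keep the oil bottle upright all the while, and leave the glue bottle and the track cleaning block where they are.

Things in the scene. Friction and masses are not known exactly. Their poses are not given: they have to be found in the camera images.
- oil_bottle: slim round dropper bottle with a pointed spout, standing upright, 85 tall; body 25 across up to 56 high, spout above it at most 12 across. Origin at the centre of its underside, z up along the bottle
- paint_pot: squat round paint tinlet, 32 across and 28 tall, upright. Origin at the centre of its underside, z up
- screw_tin: flat round tin with a lid that is fixed on, 54 across and 21 tall. Origin at the centre of its underside, z up
- parts_box: small closed blue box with a white lid, 35 (x) by 49 (y) and 20 tall. Origin at the centre of its underside, z up, y along its long side; its lid does not open
- bottle_block: holder for the oil bottle, fixed to the worktop: square block of light wood 64 x 64 x 16 with a round well 43 across and 12 deep in its top (the well's floor is 4 above the worktop). Origin at the centre of its underside, under the well, z up
- small_dish: holder for the paint pot, fixed to the worktop: the smaller round dark metal dish, 58 outside, 50 inside, rim 8 above the worktop, floor 4 thick. Origin at the centre of its underside, z up
- large_dish: holder for the screw tin, fixed to the worktop: the larger round dark metal dish, 80 outside, 72 inside, rim 8 above the worktop, floor 4 thick. Origin at the centre of its underside, z up
- box_tray: holder for the parts box, fixed to the worktop: grey rectangular tray, outside 61 (x) by 75 (y), inside 53 by 67, rim 8 above the worktop, floor 4 thick. Origin at the centre of its underside, z up, y along its long side
- glue_bottle: bystander, loose: the stouter bottle with a blunt blue cap, 32 across and 83 tall. Origin at the centre of its underside, z up. Leave it alone
- track_rubber: bystander, loose: plain brown track cleaning block 23 (x) by 52 (y) by 13. Origin at the centre of its underside, z up. Leave it alone
There are look-alikes about, which are no part of the job. Leave any orange look-alike of the small_dish alone.

How it is judged:
By the outcome, as a careful person would: the job done as asked, in the order asked, and still so for the second after the job is handed in, with the robot touching nothing.
It also fails if it takes over 128 s, if anything falls off the work surface, if the arm or the gripper's body presses on something with over 40 N, if the wrist force passes 120 N, or if a joint passes its speed limit or range.

### The arm

A 6-joint arm with a two-finger parallel gripper is mounted at the origin on a cart in front of the work surface, level with it; the furniture and walls round the work are solid. World frame = base frame: x ahead of the robot, y to its left, z up, the work surface at z = 0. Lengths are in mm, angles in rad, forces in N, time in s.
With the tool pointing down it reaches from about 300 to 950 mm from the base axis. Payload 3.1 kg.
Tool frame: the origin (TCP) lies midway between the tips of the shut fingers; the grasp point (between the pads) lies 19 mm behind it; z points along the fingers, y is the line along which they close (so a half turn about z gives the same grasp; the last joint's range is limited). The gripper opens to 85 mm and grips with 20 to 120 N. Pads are 22 mm wide; open, the fingers measure 114 mm over their backs; the gripper's body (76 mm by 85 mm) begins 54 mm behind the grasp point. The pads swing forward as they close: fully open they stand 13 mm farther back than shut.
Start: joints at [-1.345, 0.308, 1.634, -0, 1.2, -0.07], TCP at [182.164, -597.87, 231.272] pointing down, gripper open.
Joint ranges: [-3.06, 3.06], [-0.79, 1.96], [0.05, 2.63], [-1.19, 4.34], [0.05, 2.64], [-2.94, 2.94]. Speed limits (rad/s): [2.79, 2.79, 3.14, 3.14, 3.14, 3.14].

### API

Orientations are given as [roll, pitch, yaw] about the fixed x, y, z axes, in that order (R = Rz(yaw) Ry(pitch) Rx(roll)).
In Python, from station import bot gives the robot as it stands.
- The arm moves only by the shell command python3 -m handwheel 'ROWS'. ROWS is JSON, a list of rows, each an object of numbers: "rx", "ry", "rz": the turn, a rotation vector about the tool's x, y, z in degrees; "dx", "dy", "dz": the shift along the tool's x, y, z in m; "hand": the opening, from 0 (shut) to 1 (fully open). A call has 1 to 20 rows; each row is the pose to reach, as a shift and turn from the pose commanded when the call began, along the tool's axes at that moment; what a row does not reach only later rows make up. A row lasts 1/10 s, in which the tool goes at most 50 mm and 8.59 degrees, less where a joint would pass 70% of its speed; a pose out of reach is approached as far as the arm can. A call with a gripper value outside its range is refused whole. The fingers move at their own pace and stop on an object; the grip force is fixed at half the most. Time passes only in rows, so rows that repeat a pose let the fingers close. It gives the time, the measured TCP pose, the force, the opening and the grip force at its end, in the units of the state.
- bot.get_obs(): the state, without advancing time (a new reading comes with each control period).
- bot.grab_frame(name): name is "side" or "top"; returns the picture (384x512x3 uint8, blue, green, red); there is no depth.
- bot.camera_info(name): a dict with "mtx" (3x3 intrinsics, pixels), "k1" (the pictures are not rectified: a ray, as slopes to the right and down, at radius r is drawn at 1 + k1 r^2 times it, then the intrinsics apply), "pose" (4x4, takes a point from camera to world coordinates). Camera axes: x right, y down, z forward; pixel columns grow to the right and rows downward; lengths in mm; the calibration is good to about 2 mm. A picture is of the moment at which its call begins. camera_info takes no time and is no camera call.
- bot.job_done(): hands the job in; it is judged then, once.
Trained networks look in the newest picture that a camera, given by its name, has taken for a name from the list of things; names that differ only in an ending like _2 or _b are one class to them, and where a whole thing is asked for, a point or a joint stands for the part that bears it (a point fixed in the world has none). Each returns a list of dicts, best first, with "conf" (0 to 1); they miss things now and then, are a little off and sometimes report something else, mostly with a low value. They report only what shows in the picture. A call takes as long as a camera call. They do not tell look-alikes from the thing itself.
- bot.spot_in(query, camera): "xyz" ([x, y, z] in mm, in world coordinates, good to about 4 mm: the middle of the surface that is visible of it).
- bot.spot_point(query, camera): "xyz" ([x, y, z] in mm, in world coordinates, good to about 4 mm: a listed point, or the origin of a listed thing).
The state is a dict: "t": time; "qpos": joint angles; "qvel": joint speeds; "tau": joint torques, N m; "ee_pos": TCP position; "eef_rot": TCP orientation; "force": force on the tool from outside, world axes, zero at the start; "moment": the same for the moment, N m; "width": finger opening in mm; "grasp_force": force on a finger pad.
Only numpy, scipy, OpenCV 4.12 (cv2) and the standard library are available. Lean on these libraries where they do the work, as an engineer would, in place of code of your own. Each camera call takes 0.05 s, during which the arm holds its last target. There are 200 camera calls.

## Working session

There is one attempt and no reset: what is moved stays moved. The work goes in short steps, Python scripts to look and compute and a shell command to move; the robot and the scene stay as the last step left them, time stands still between calls to the robot, and variables do not carry over. Pictures are saved under pics/ and viewed, at most 14 in all, crops included, and the job is handed in when it is done.

```bash
ls; mkdir -p pics; cat > h.py <<'E'
import numpy as np, cv2
from station import bot
def grab(n,f):
    im=bot.grab_frame(n); cv2.imwrite('pics/'+f,im); return im
def proj(n,p):
    c=bot.camera_info(n); T=np.linalg.inv(np.array(c['pose'])); q=T[:3,:3]@np.array(p,float)+T[:3,3]
    s=q[:2]/q[2]; s=s*(1+c['k1']*(s@s)); M=np.array(c['mtx']); return M[:2,:2]@s+M[:2,2]
def ray(n,uv,z):
    c=bot.camera_info(n); M=np.array(c['mtx']); d=np.array([(uv[0]-M[0,2])/M[0,0],(uv[1]-M[1,2])/M[1,1]]); s=d.copy()
    for _ in range(30): s=d/(1+c['k1']*(s@s))
    T=np.array(c['pose']); v=T[:3,:3]@np.array([*s,1]); o=T[:3,3]; return o+v*(z-o[2])/v[2]
E
python3 - <<'E'
from h import *
for n in('top','side'):
    grab(n,n+'0.png'); c=bot.camera_info(n); print(n,np.round(c['pose'],2).tolist())
    for q in 'oil_bottle paint_pot screw_tin parts_box bottle_block small_dish large_dish box_tray glue_bottle track_rubber'.split():
        print(q,[(np.round(d['xyz']).tolist(),round(d['conf'],2),np.round(proj(n,d['xyz'])).tolist()) for d in bot.spot_point(q,n)])
o=bot.get_obs();print(o['t'],o['ee_pos'],o['eef_rot'],o['width'])
E
```

```text
pics
top [[0.03, -0.99, 0.11, 313.04], [-1.0, -0.03, -0.01, 21.51], [0.01, -0.11, -0.99, 1316.52], [0.0, 0.0, 0.0, 1.0]]
oil_bottle [([447.0, -362.0, -2.0], 0.59, [384.0, 199.0])]
paint_pot [([436.0, 56.0, -5.0], 0.6, [239.0, 198.0])]
screw_tin [([431.0, -190.0, -1.0], 0.53, [325.0, 202.0])]
parts_box [([434.0, 344.0, 3.0], 0.51, [138.0, 196.0])]
bottle_block [([516.0, 124.0, 2.0], 0.89, [216.0, 170.0])]
small_dish [([515.0, 408.0, 3.0], 0.85, [118.0, 167.0]), ([517.0, 306.0, -0.0], 0.6, [154.0, 168.0])]
large_dish [([517.0, -92.0, 1.0], 0.63, [291.0, 172.0])]
box_tray [([525.0, -304.0, 1.0], 0.74, [364.0, 171.0])]
glue_bottle [([440.0, 185.0, 3.0], 0.41, [194.0, 195.0])]
track_rubber [([428.0, -76.0, 4.0], 0.54, [285.0, 202.0])]
side [[-0.98, -0.11, 0.16, 279.53], [-0.2, 0.48, -0.86, 993.75], [0.02, -0.87, -0.49, 609.19], [0.0, 0.0, 0.0, 1.0]]
oil_bottle [([440.0, -363.0, 5.0], 0.47, [283.0, 162.0])]
paint_pot [([435.0, 53.0, 1.0], 0.62, [265.0, 220.0])]
screw_tin [([430.0, -194.0, 0.0], 0.52, [279.0, 183.0])]
parts_box [([433.0, 344.0, 1.0], 0.66, [242.0, 288.0]), ([440.0, 196.0, 2.0], 0.45, [253.0, 249.0])]
bottle_block [([517.0, 124.0, 1.0], 0.72, [231.0, 230.0])]
small_dish [([514.0, 409.0, 1.0], 0.93, [199.0, 302.0]), ([520.0, 312.0, -2.0], 0.6, [210.0, 274.0]), ([433.0, 344.0, 4.0], 0.44, [242.0, 287.0])]
large_dish [([516.0, -94.0, -2.0], 0.83, [249.0, 194.0])]
box_tray [([520.0, -309.0, 0.0], 0.62, [260.0, 167.0])]
glue_bottle [([438.0, 195.0, 2.0], 0.77, [254.0, 249.0])]
track_rubber [([426.0, -74.0, 3.0], 0.62, [275.0, 199.0])]
1.1 [ 182.14728628 -597.85061291  231.25969432] [-3.14154769e+00  3.47391398e-06  2.95722677e-01] 85.21109215540356
```

```bash
python3 - <<'E'
import cv2
a=cv2.imread('pics/top0.png')[130:240,95:425]; cv2.imwrite('pics/a.png',cv2.resize(a,(792,264),interpolation=cv2.INTER_CUBIC))
a=cv2.imread('pics/side0.png'); cv2.imwrite('pics/b.png',cv2.resize(a[110:330,160:340],(490,599),interpolation=cv2.INTER_CUBIC))
E
```

```text
(no output)
```

View pics/top0.png

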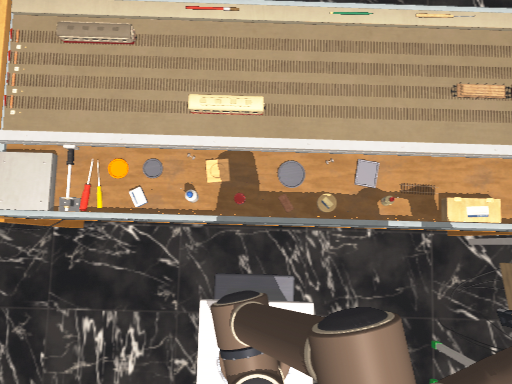

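View pics/a.png

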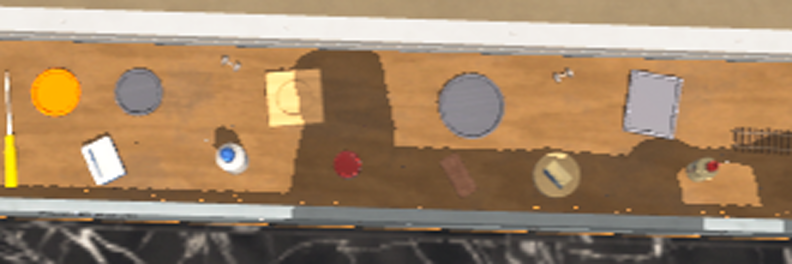

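View pics/side0.png

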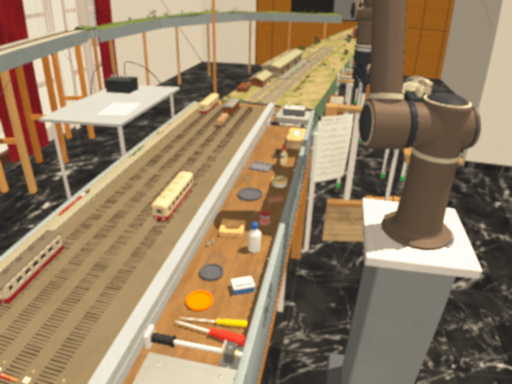

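View pics/b.png

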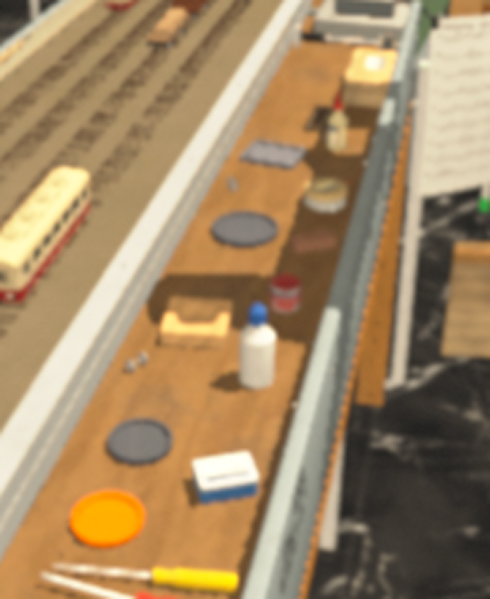

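The red-spouted slim bottle at top (388,200) is the oil bottle, and the blue-capped one at (191,195) is glue. The dark dish at (152,168) is the small dish, and the orange one at (118,168) is the decoy. The pot is at (239,198), the tin at (326,203), the box at (138,197), the tray at (367,173), the large dish at (291,173) and the block at (217,170). The rails in front and behind could get in the gripper's way, so I'll measure their heights and take outlines.

```bash
python3 - <<'E'
from h import *
t=cv2.imread('pics/top0.png'); s=cv2.imread('pics/side0.png')
A=cv2.resize(t[140:235,105:205],(600,570),interpolation=cv2.INTER_CUBIC)
cv2.imwrite('pics/c.png',A)
B=cv2.resize(s[210:330,170:330],(800,600),interpolation=cv2.INTER_CUBIC); cv2.imwrite('pics/d.png',B)
C=cv2.resize(t[140:235,315:415],(600,570),interpolation=cv2.INTER_CUBIC); cv2.imwrite('pics/e.png',C)
E
```

```text
(no output)
```

View pics/c.png

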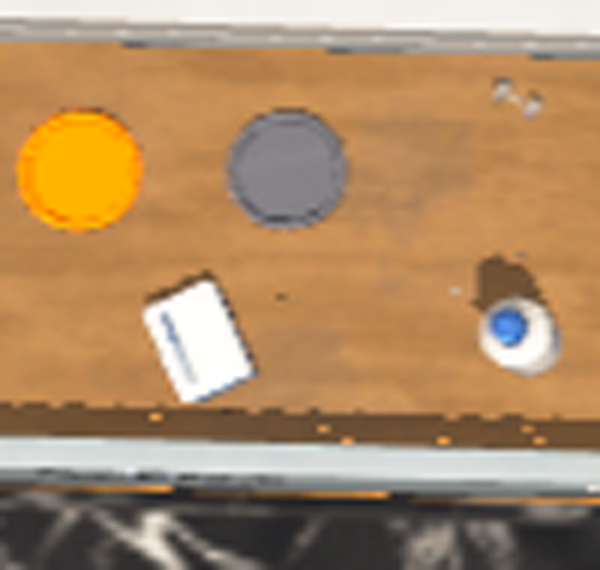

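View pics/d.png

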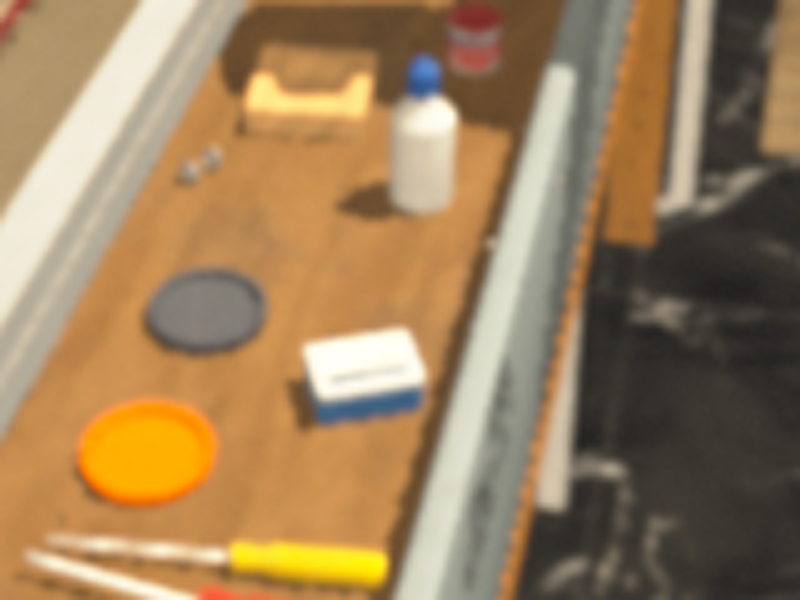

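View pics/e.png

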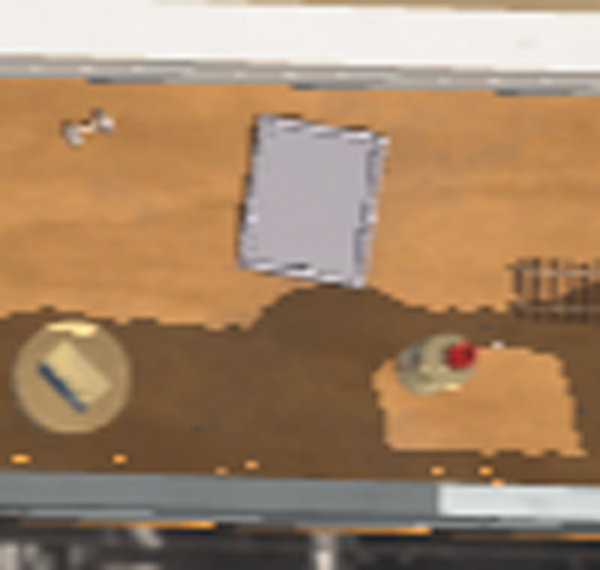

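```bash
python3 - <<'E'
from h import *
def top(P,o,z): return np.array([ray('top',(o[0]+u/6,o[1]+v/6),z)[:2] for u,v in P])
c=(105,140);e=(315,140)
for z in (0,20,40,60,80,100): 
    print(z,'front',ray('top',(155,213.8),z)[:2].round(),[ray('side',(170+u/5,210+v/5),z)[:2].round().tolist() for u,v in((545,70),(405,590),(575,75),(460,590))],
    'back',ray('top',(155,145),z)[:2].round(),ray('top',(155,148.3),z)[:2].round(),[ray('side',(170+u/5,210+v/5),z)[:2].round().tolist() for u,v in((200,0),(0,330),(245,0),(0,440))])
B=top([(143,308),(208,278),(256,372),(190,403)],c,20);print('box',B.mean(0),B.round().tolist(),np.degrees(np.arctan2(*(B[2]+B[3]-B[0]-B[1])[::-1])))
T=top([(258,113),(388,137),(362,288),(237,266)],e,8);print('tray',T.mean(0),np.degrees(np.arctan2(*(T[2]+T[3]-T[0]-T[1])[::-1])))
print('dish',top([(287,169)],c,8),'tin',top([(71,376)],e,21),'spout',top([(460,353)],e,80))
print('pot',ray('top',(95+347/2.4,130+164/2.4),28),'large',ray('top',(95+471/2.4,130+104/2.4),8),'block',ray('top',(95+295/2.4,130+97/2.4),16))
E
```

```text
0 front [384. 295.] [[392.0, 60.0], [389.0, 456.0], [375.0, 62.0], [367.0, 451.0]] back [584. 305.] [574. 305.] [[607.0, 32.0], [609.0, 343.0], [581.0, 26.0], [581.0, 412.0]]
20 front [383. 291.] [[389.0, 91.0], [385.0, 473.0], [372.0, 92.0], [364.0, 469.0]] back [580. 301.] [570. 301.] [[596.0, 64.0], [598.0, 364.0], [571.0, 57.0], [571.0, 431.0]]
40 front [382. 287.] [[385.0, 122.0], [382.0, 491.0], [368.0, 123.0], [361.0, 486.0]] back [576. 297.] [566. 296.] [[586.0, 95.0], [587.0, 386.0], [561.0, 89.0], [561.0, 450.0]]
60 front [381. 283.] [[381.0, 152.0], [378.0, 509.0], [365.0, 154.0], [358.0, 504.0]] back [572. 292.] [562. 292.] [[575.0, 127.0], [576.0, 407.0], [551.0, 121.0], [551.0, 469.0]]
80 front [380. 278.] [[377.0, 183.0], [374.0, 526.0], [362.0, 184.0], [356.0, 522.0]] back [568. 288.] [558. 288.] [[564.0, 158.0], [565.0, 428.0], [541.0, 153.0], [541.0, 488.0]]
100 front [379. 274.] [[374.0, 214.0], [371.0, 544.0], [359.0, 215.0], [353.0, 540.0]] back [563. 284.] [554. 283.] [[553.0, 190.0], [555.0, 450.0], [531.0, 185.0], [531.0, 507.0]]
box [430.16116319 340.57770625] [[445.0, 368.0], [460.0, 338.0], [416.0, 313.0], [400.0, 343.0]] -150.6338271289443
tray [ 517.22057268 -310.12138744] 171.31464473192074
dish [[514.59224445 306.31934611]] tin [[ 428.20218338 -192.96712221]] spout [[ 438.36662142 -359.33176663]]
pot [432.87186954  54.30425663  28.        ] large [511.21525991 -91.60695209   8.        ] block [512.30417138 118.96863411  16.        ]
```

The trough runs from about x 382 to 570, with walls roughly 50–70 mm high. I'll grasp with the fingers closing along y (yaw 0). The oil bottle goes first, at about (442,-361).

```bash
python3 -m handwheel '[{"dx":0.318,"dy":-0.151,"dz":0.0,"rz":16.9,"hand":1},{"dx":0.318,"dy":-0.151,"dz":0.0,"rz":16.9,"hand":1},{"dx":0.318,"dy":-0.151,"dz":0.0,"rz":16.9,"hand":1},{"dx":0.318,"dy":-0.151,"dz":0.0,"rz":16.9,"hand":1},{"dx":0.318,"dy":-0.151,"dz":0.0,"rz":16.9,"hand":1},{"dx":0.318,"dy":-0.151,"dz":0.0,"rz":16.9,"hand":1},{"dx":0.318,"dy":-0.151,"dz":0.0,"rz":16.9,"hand":1},{"dx":0.318,"dy":-0.151,"dz":0.0,"rz":16.9,"hand":1},{"dx":0.318,"dy":-0.151,"dz":0.09,"rz":16.9,"hand":1},{"dx":0.318,"dy":-0.151,"dz":0.09,"rz":16.9,"hand":1},{"dx":0.318,"dy":-0.151,"dz":0.09,"rz":16.9,"hand":1},{"dx":0.318,"dy":-0.151,"dz":0.09,"rz":16.9,"hand":1}]'
python3 - <<'E'
from h import *
for n in('top','side'):
    a=grab(n,n+'1.png')
    for q in ('oil_bottle',): print(q,[(np.round(d['xyz']).tolist(),round(d['conf'],2)) for d in bot.spot_point(q,n)])
E
```

```text
oil_bottle [([515.0, 123.0, 2.0], 0.42)]
oil_bottle [([438.0, -362.0, 3.0], 0.55)]$[0]: bad value
```

```bash
python3 -m handwheel '[{"dx":0.0,"dy":0.0,"dz":0.0,"rx":0,"ry":0,"rz":8.5,"hand":1}]'; python3 -m handwheel --help | head -30
```

```text
t: 1.4
ee_pos: [182.2, -597.8, 231.2]
eef_rot: [-3.142, -0.0, 0.144]
force: [0.4, -0.3, 0.0]
width: 85.4
grasp_force: 0.0invalid input: not JSON, or not a number
```

```bash
python3 -m handwheel '[{"dx":0.292,"dy":-0.196,"dz":0,"rx":0,"ry":0,"rz":8.4,"hand":1},{"dx":0.292,"dy":-0.196,"dz":0,"rx":0,"ry":0,"rz":8.4,"hand":1},{"dx":0.292,"dy":-0.196,"dz":0,"rx":0,"ry":0,"rz":8.4,"hand":1},{"dx":0.292,"dy":-0.196,"dz":0,"rx":0,"ry":0,"rz":8.4,"hand":1},{"dx":0.292,"dy":-0.196,"dz":0,"rx":0,"ry":0,"rz":8.4,"hand":1},{"dx":0.292,"dy":-0.196,"dz":0,"rx":0,"ry":0,"rz":8.4,"hand":1},{"dx":0.292,"dy":-0.196,"dz":0,"rx":0,"ry":0,"rz":8.4,"hand":1},{"dx":0.292,"dy":-0.196,"dz":0,"rx":0,"ry":0,"rz":8.4,"hand":1},{"dx":0.292,"dy":-0.196,"dz":0.09,"rx":0,"ry":0,"rz":8.4,"hand":1},{"dx":0.292,"dy":-0.196,"dz":0.09,"rx":0,"ry":0,"rz":8.4,"hand":1},{"dx":0.292,"dy":-0.196,"dz":0.09,"rx":0,"ry":0,"rz":8.4,"hand":1}]'
```

```text
t: 2.5
ee_pos: [437.7, -357.4, 135.1]
eef_rot: [-3.132, 0.01, 0.001]
force: [-0.8, 1.3, -1.2]
width: 85.3
grasp_force: 0.0
```

```bash
python3 -m handwheel '[{"dx":0,"dy":0,"dz":0,"rx":0,"ry":0,"rz":0,"hand":1},{"dx":0,"dy":0,"dz":0,"rx":0,"ry":0,"rz":0,"hand":1}]'
python3 - <<'E'
from h import *
a=grab('side','side2.png'); print([(np.round(d['xyz']).tolist(),round(d['conf'],2)) for d in bot.spot_point('oil_bottle','side')])
cv2.imwrite('pics/f.png',cv2.resize(a[80:200,220:340],(600,600),interpolation=cv2.INTER_CUBIC))
o=bot.get_obs();print(o['ee_pos'],o['eef_rot'],proj('side',o['ee_pos']))
E
```

```text
t: 2.7
ee_pos: [443.4, -363.0, 143.8]
eef_rot: [3.138, -0.003, 0.0]
force: [0.4, -0.5, 0.8]
width: 85.7
grasp_force: 0.0
[([439.0, -362.0, 0.0], 0.64)]
[ 443.61443922 -362.99036981  144.21368024] [ 3.13786041e+00 -3.86116484e-03  2.69102612e-04] [284.38968614 127.17677674]
```

View pics/f.png

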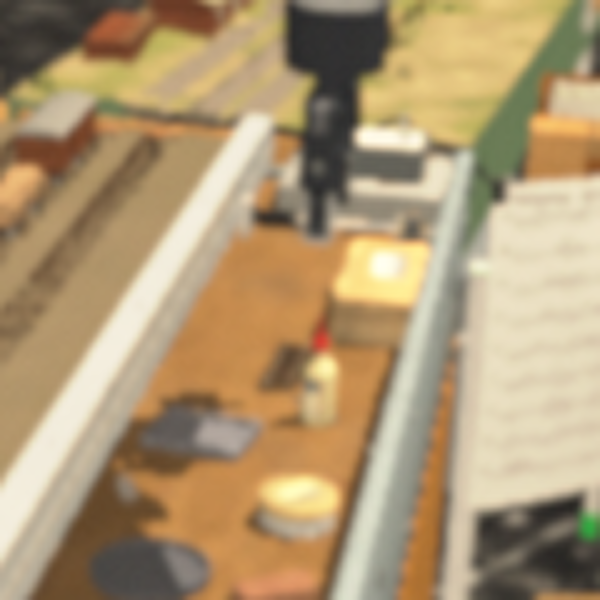

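The side crop puts the gripper (column 318) directly over the bottle (320,385). Next I descend and close.

```bash
python3 -m handwheel '[{"dx":-0.001,"dy":0,"dz":0.04,"rx":0,"ry":0,"rz":0,"hand":1},{"dx":-0.001,"dy":0,"dz":0.07,"rx":0,"ry":0,"rz":0,"hand":1},{"dx":-0.001,"dy":0,"dz":0.095,"rx":0,"ry":0,"rz":0,"hand":1},{"dx":-0.001,"dy":0,"dz":0.115,"rx":0,"ry":0,"rz":0,"hand":1},{"dx":-0.001,"dy":0,"dz":0.115,"rx":0,"ry":0,"rz":0,"hand":1},{"dx":-0.001,"dy":0,"dz":0.115,"rx":0,"ry":0,"rz":0,"hand":1},{"dx":-0.001,"dy":0,"dz":0.115,"rx":0,"ry":0,"rz":0,"hand":0.5},{"dx":-0.001,"dy":0,"dz":0.115,"rx":0,"ry":0,"rz":0,"hand":0.5},{"dx":-0.001,"dy":0,"dz":0.115,"rx":0,"ry":0,"rz":0,"hand":0.5},{"dx":-0.001,"dy":0,"dz":0.115,"rx":0,"ry":0,"rz":0,"hand":0},{"dx":-0.001,"dy":0,"dz":0.115,"rx":0,"ry":0,"rz":0,"hand":0},{"dx":-0.001,"dy":0,"dz":0.115,"rx":0,"ry":0,"rz":0,"hand":0},{"dx":-0.001,"dy":0,"dz":0.115,"rx":0,"ry":0,"rz":0,"hand":0},{"dx":-0.001,"dy":0,"dz":0.115,"rx":0,"ry":0,"rz":0,"hand":0},{"dx":-0.001,"dy":0,"dz":0.115,"rx":0,"ry":0,"rz":0,"hand":0},{"dx":-0.001,"dy":0,"dz":0.115,"rx":0,"ry":0,"rz":0,"hand":0}]'
```

```text
t: 4.4
ee_pos: [441.7, -361.5, 27.1]
eef_rot: [3.141, -0.001, 0.001]
force: [-0.5, 0.7, 6.5]
width: 22.5
grasp_force: 58.8
```

```bash
python3 -m handwheel '[{"dx":0,"dy":0,"dz":-0.02,"rx":0,"ry":0,"rz":0,"hand":0},{"dx":0,"dy":0,"dz":-0.05,"rx":0,"ry":0,"rz":0,"hand":0},{"dx":0,"dy":-0.01,"dz":-0.08,"rx":0,"ry":0,"rz":0,"hand":0},{"dx":0.005,"dy":-0.03,"dz":-0.1,"rx":0,"ry":0,"rz":0,"hand":0},{"dx":0.01,"dy":-0.06,"dz":-0.11,"rx":0,"ry":0,"rz":0,"hand":0},{"dx":0.015,"dy":-0.1,"dz":-0.11,"rx":0,"ry":0,"rz":0,"hand":0},{"dx":0.021,"dy":-0.14,"dz":-0.11,"rx":0,"ry":0,"rz":0,"hand":0},{"dx":0.027,"dy":-0.18,"dz":-0.11,"rx":0,"ry":0,"rz":0,"hand":0},{"dx":0.033,"dy":-0.22,"dz":-0.11,"rx":0,"ry":0,"rz":0,"hand":0},{"dx":0.039,"dy":-0.26,"dz":-0.11,"rx":0,"ry":0,"rz":0,"hand":0},{"dx":0.045,"dy":-0.3,"dz":-0.11,"rx":0,"ry":0,"rz":0,"hand":0},{"dx":0.051,"dy":-0.34,"dz":-0.11,"rx":0,"ry":0,"rz":0,"hand":0},{"dx":0.057,"dy":-0.38,"dz":-0.11,"rx":0,"ry":0,"rz":0,"hand":0},{"dx":0.062,"dy":-0.41,"dz":-0.11,"rx":0,"ry":0,"rz":0,"hand":0},{"dx":0.067,"dy":-0.44,"dz":-0.11,"rx":0,"ry":0,"rz":0,"hand":0},{"dx":0.071,"dy":-0.465,"dz":-0.11,"rx":0,"ry":0,"rz":0,"hand":0},{"dx":0.073,"dy":-0.483,"dz":-0.11,"rx":0,"ry":0,"rz":0,"hand":0},{"dx":0.073,"dy":-0.483,"dz":-0.11,"rx":0,"ry":0,"rz":0,"hand":0},{"dx":0.073,"dy":-0.483,"dz":-0.11,"rx":0,"ry":0,"rz":0,"hand":0},{"dx":0.073,"dy":-0.483,"dz":-0.11,"rx":0,"ry":0,"rz":0,"hand":0}]'
python3 - <<'E'
from h import *
a=grab('side','side3.png'); b=grab('top','top3.png')
for q in('oil_bottle','bottle_block'):
  for n in('side','top'): print(q,n,[(np.round(d['xyz']).tolist(),round(d['conf'],2)) for d in bot.spot_point(q,n)])
cv2.imwrite('pics/g.png',np.hstack([cv2.resize(a[130:250,190:270],(400,600),interpolation=cv2.INTER_CUBIC),cv2.resize(b[120:240,180:260],(400,600),interpolation=cv2.INTER_CUBIC)]))
o=bot.get_obs();print(o['ee_pos'],o['eef_rot'],proj('side',o['ee_pos']))
E
```

```text
t: 6.4
ee_pos: [513.3, 121.2, 135.9]
eef_rot: [3.141, 0.001, 0.0]
force: [0.4, -0.7, -0.2]
width: 22.1
grasp_force: 59.1
oil_bottle side [([513.0, 119.0, 112.0], 0.46), ([517.0, -90.0, -0.0], 0.21)]
oil_bottle top []
bottle_block side [([513.0, 128.0, -4.0], 0.88)]
bottle_block top []
[513.8299206  121.38101422 136.3186342 ] [ 3.14155483e+00 -3.15298266e-05 -1.06195023e-04] [231.92320898 186.73395351]
```

View pics/g.png

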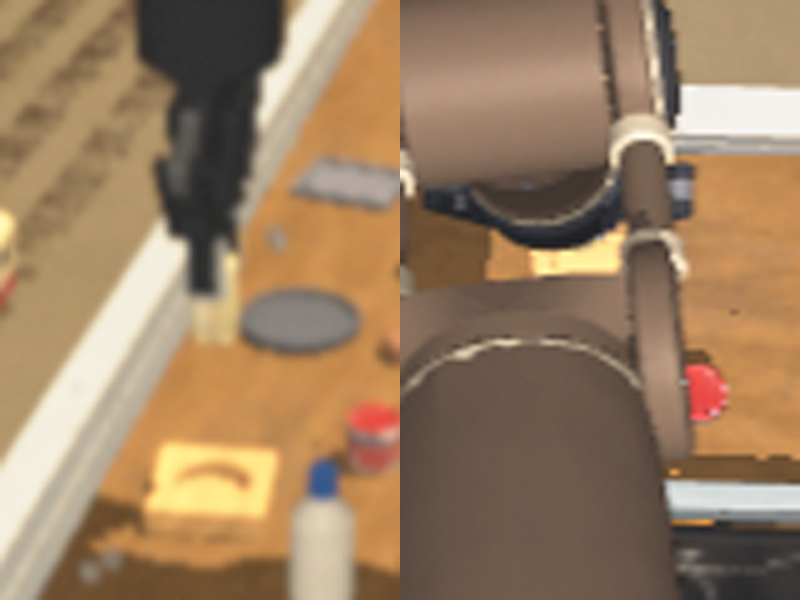

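```bash
python3 - <<'E'
from h import *
print(ray('side',(190+215/5,130+332/5),109), proj('side',[512,121,109]))
print('well centre',ray('side',(190+210/5,130+480/5),16),'block top corners',[ray('side',(190+u/5,130+v/5),16)[:2].round() for u,v in((163,443),(278,450),(265,520),(145,502))])
E
```

```text
[510.6582371  123.45633472 109.        ] [232.74214067 195.90338201]
well centre [514.13861024 124.78287794  16.        ] block top corners [array([550.,  94.]), array([485.,  86.]), array([476., 156.]), array([543., 154.])]
```

```bash
python3 -m handwheel '[{"dx":0.003,"dy":-0.001,"dz":0.02,"rx":0,"ry":0,"rz":0,"hand":0},{"dx":0.003,"dy":-0.001,"dz":0.045,"rx":0,"ry":0,"rz":0,"hand":0},{"dx":0.003,"dy":-0.001,"dz":0.07,"rx":0,"ry":0,"rz":0,"hand":0},{"dx":0.003,"dy":-0.001,"dz":0.085,"rx":0,"ry":0,"rz":0,"hand":0},{"dx":0.003,"dy":-0.001,"dz":0.095,"rx":0,"ry":0,"rz":0,"hand":0},{"dx":0.003,"dy":-0.001,"dz":0.1,"rx":0,"ry":0,"rz":0,"hand":0},{"dx":0.003,"dy":-0.001,"dz":0.104,"rx":0,"ry":0,"rz":0,"hand":0},{"dx":0.003,"dy":-0.001,"dz":0.104,"rx":0,"ry":0,"rz":0,"hand":0},{"dx":0.003,"dy":-0.001,"dz":0.104,"rx":0,"ry":0,"rz":0,"hand":0}]'
```

```text
t: 7.6
ee_pos: [517.5, 123.1, 33.0]
eef_rot: [-3.141, -0.001, 0.001]
force: [0.5, 0.2, 0.3]
width: 22.6
grasp_force: 59.1
```

```bash
python3 -m handwheel '[{"dx":-0.001,"dy":0,"dz":0.002,"rx":0,"ry":0,"rz":0,"hand":0},{"dx":-0.001,"dy":0,"dz":0.003,"rx":0,"ry":0,"rz":0,"hand":0},{"dx":-0.001,"dy":0,"dz":0.003,"rx":0,"ry":0,"rz":0,"hand":0}]'
```

```text
t: 7.9
ee_pos: [517.1, 123.1, 31.0]
eef_rot: [-3.141, -0.002, 0.001]
force: [-0.4, -0.8, 6.5]
width: 22.7
grasp_force: 59.9
```

Contact came at +4 mm, which is the well floor. I'll release and retreat upward.

```bash
python3 -m handwheel '[{"dx":0,"dy":0,"dz":0,"rx":0,"ry":0,"rz":0,"hand":0.45},{"dx":0,"dy":0,"dz":0,"rx":0,"ry":0,"rz":0,"hand":0.6},{"dx":0,"dy":0,"dz":0,"rx":0,"ry":0,"rz":0,"hand":0.8},{"dx":0,"dy":0,"dz":0,"rx":0,"ry":0,"rz":0,"hand":0.8},{"dx":0,"dy":0,"dz":0,"rx":0,"ry":0,"rz":0,"hand":0.8},{"dx":0,"dy":0,"dz":-0.02,"rx":0,"ry":0,"rz":0,"hand":0.8},{"dx":0,"dy":0,"dz":-0.06,"rx":0,"ry":0,"rz":0,"hand":0.8},{"dx":0,"dy":0,"dz":-0.1,"rx":0,"ry":0,"rz":0,"hand":0.8},{"dx":0,"dy":0,"dz":-0.1,"rx":0,"ry":0,"rz":0,"hand":0.8},{"dx":-0.04,"dy":0.03,"dz":-0.1,"rx":0,"ry":0,"rz":0,"hand":0.8},{"dx":-0.083,"dy":0.069,"dz":-0.1,"rx":0,"ry":0,"rz":0,"hand":0.8},{"dx":-0.083,"dy":0.069,"dz":-0.1,"rx":0,"ry":0,"rz":0,"hand":0.8},{"dx":-0.083,"dy":0.069,"dz":-0.1,"rx":0,"ry":0,"rz":0,"hand":0.8},{"dx":-0.083,"dy":0.069,"dz":-0.1,"rx":0,"ry":0,"rz":0,"hand":0.8}]'
python3 - <<'E'
from h import *
a=grab('side','side4.png'); b=grab('top','top4.png')
for q in('oil_bottle','paint_pot'):
  for n in('side','top'): print(q,n,[(np.round(d['xyz']).tolist(),round(d['conf'],2)) for d in bot.spot_point(q,n)])
cv2.imwrite('pics/h.png',np.hstack([cv2.resize(a[130:270,200:290],(386,600),interpolation=cv2.INTER_CUBIC),cv2.resize(b[120:240,180:260],(400,600),interpolation=cv2.INTER_CUBIC)]))
o=bot.get_obs();print(o['ee_pos'],o['eef_rot'],proj('side',o['ee_pos']))
E
```

```text
t: 9.3
ee_pos: [434.2, 54.1, 129.6]
eef_rot: [-3.141, -0.002, 0.0]
force: [0.9, -0.0, 0.6]
width: 68.1
grasp_force: 0.0
oil_bottle side [([518.0, 120.0, 5.0], 0.63)]
oil_bottle top []
paint_pot side [([515.0, 121.0, 9.0], 0.71), ([433.0, 54.0, 3.0], 0.6)]
paint_pot top [([514.0, -90.0, 4.0], 0.7)]
[433.63098396  54.36328207 129.31412116] [-3.14151835e+00 -3.61932909e-04  1.63900527e-03] [266.64595237 181.1745997 ]
```

View pics/h.png

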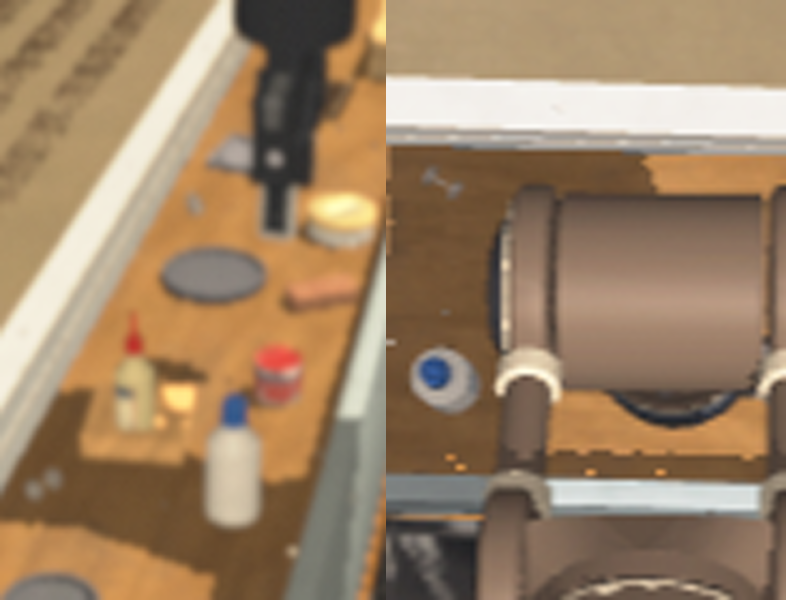

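The side crop shows the bottle standing upright in the well at about (135,400). The gripper is over the pot at (278,375), so I go down.

```bash
python3 -m handwheel '[{"dx":0,"dy":0,"dz":0.04,"rx":0,"ry":0,"rz":0,"hand":0.8},{"dx":0,"dy":0,"dz":0.08,"rx":0,"ry":0,"rz":0,"hand":0.8},{"dx":0,"dy":0,"dz":0.105,"rx":0,"ry":0,"rz":0,"hand":0.8},{"dx":0,"dy":0,"dz":0.12,"rx":0,"ry":0,"rz":0,"hand":0.8},{"dx":0,"dy":0,"dz":0.12,"rx":0,"ry":0,"rz":0,"hand":0.8},{"dx":0,"dy":0,"dz":0.12,"rx":0,"ry":0,"rz":0,"hand":0.8},{"dx":0,"dy":0,"dz":0.12,"rx":0,"ry":0,"rz":0,"hand":0.5},{"dx":0,"dy":0,"dz":0.12,"rx":0,"ry":0,"rz":0,"hand":0.5},{"dx":0,"dy":0,"dz":0.12,"rx":0,"ry":0,"rz":0,"hand":0},{"dx":0,"dy":0,"dz":0.12,"rx":0,"ry":0,"rz":0,"hand":0},{"dx":0,"dy":0,"dz":0.12,"rx":0,"ry":0,"rz":0,"hand":0},{"dx":0,"dy":0,"dz":0.12,"rx":0,"ry":0,"rz":0,"hand":0},{"dx":0,"dy":0,"dz":0.12,"rx":0,"ry":0,"rz":0,"hand":0}]'
```

```text
t: 10.9
ee_pos: [434.0, 54.0, 10.6]
eef_rot: [-3.141, -0.002, 0.001]
force: [-0.5, -0.2, 5.4]
width: 29.6
grasp_force: 58.7
```

```bash
python3 -m handwheel '[{"dx":0,"dy":0,"dz":-0.03,"rx":0,"ry":0,"rz":0,"hand":0},{"dx":0,"dy":0,"dz":-0.07,"rx":0,"ry":0,"rz":0,"hand":0},{"dx":0,"dy":0,"dz":-0.11,"rx":0,"ry":0,"rz":0,"hand":0},{"dx":0,"dy":-0.01,"dz":-0.13,"rx":0,"ry":0,"rz":0,"hand":0},{"dx":0.015,"dy":-0.05,"dz":-0.13,"rx":0,"ry":0,"rz":0,"hand":0},{"dx":0.03,"dy":-0.09,"dz":-0.13,"rx":0,"ry":0,"rz":0,"hand":0},{"dx":0.043,"dy":-0.13,"dz":-0.13,"rx":0,"ry":0,"rz":0,"hand":0},{"dx":0.056,"dy":-0.17,"dz":-0.13,"rx":0,"ry":0,"rz":0,"hand":0},{"dx":0.07,"dy":-0.21,"dz":-0.13,"rx":0,"ry":0,"rz":0,"hand":0},{"dx":0.082,"dy":-0.25,"dz":-0.11,"rx":0,"ry":0,"rz":0,"hand":0},{"dx":0.082,"dy":-0.254,"dz":-0.08,"rx":0,"ry":0,"rz":0,"hand":0},{"dx":0.082,"dy":-0.254,"dz":-0.05,"rx":0,"ry":0,"rz":0,"hand":0},{"dx":0.082,"dy":-0.254,"dz":-0.03,"rx":0,"ry":0,"rz":0,"hand":0},{"dx":0.082,"dy":-0.254,"dz":-0.03,"rx":0,"ry":0,"rz":0,"hand":0},{"dx":0.082,"dy":-0.254,"dz":-0.03,"rx":0,"ry":0,"rz":0,"hand":0}]'
python3 - <<'E'
from h import *
a=grab('side','side5.png')
for q in('paint_pot','small_dish'):
  for n in('side',): print(q,n,[(np.round(d['xyz']).tolist(),round(d['conf'],2)) for d in bot.spot_point(q,n)])
cv2.imwrite('pics/i.png',cv2.resize(a[200:310,170:260],(490,599),interpolation=cv2.INTER_CUBIC))
o=bot.get_obs();print(o['ee_pos'],o['eef_rot'],proj('side',o['ee_pos']))
E
```

```text
t: 12.4
ee_pos: [514.6, 307.9, 39.5]
eef_rot: [3.141, 0.0, 0.001]
force: [-0.1, 0.0, -0.1]
width: 30.3
grasp_force: 59.5
paint_pot side [([516.0, 304.0, 31.0], 0.53)]
small_dish side [([519.0, 408.0, 5.0], 0.97), ([516.0, 309.0, -0.0], 0.61), ([515.0, -94.0, -3.0], 0.53)]
[516.23144909 308.58209613  41.33999955] [-3.13987462e+00 -3.36141930e-03  5.50916551e-04] [211.03429168 259.09346044]
```

View pics/i.png

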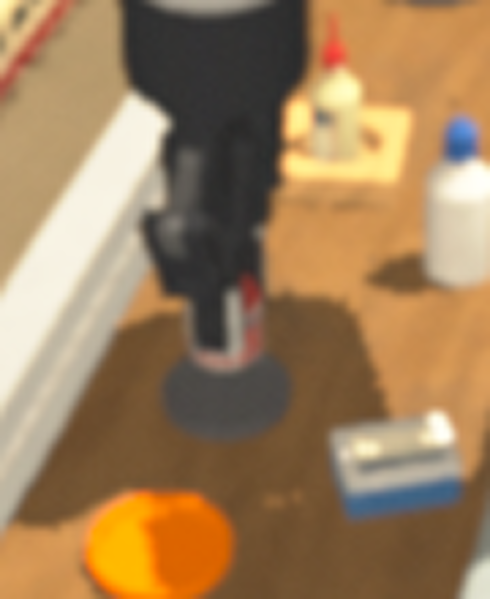

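The pot hangs centred over the dark dish at (225,390), and the oil bottle is still seated. I'll lower it.

```bash
python3 -m handwheel '[{"dx":0,"dy":0,"dz":0.01,"rx":0,"ry":0,"rz":0,"hand":0},{"dx":0,"dy":0,"dz":0.019,"rx":0,"ry":0,"rz":0,"hand":0},{"dx":0,"dy":0,"dz":0.023,"rx":0,"ry":0,"rz":0,"hand":0},{"dx":0,"dy":0,"dz":0.026,"rx":0,"ry":0,"rz":0,"hand":0},{"dx":0,"dy":0,"dz":0.026,"rx":0,"ry":0,"rz":0,"hand":0},{"dx":0,"dy":0,"dz":0.026,"rx":0,"ry":0,"rz":0,"hand":0}]'
```

```text
t: 13.15
ee_pos: [513.8, 307.5, 14.7]
eef_rot: [3.14, 0.003, 0.001]
force: [-4.2, -3.2, 12.0]
width: 29.5
grasp_force: 60.9
```

```bash
python3 -m handwheel '[{"dx":0,"dy":0,"dz":0,"rx":0,"ry":0,"rz":0,"hand":0.5},{"dx":0,"dy":0,"dz":0,"rx":0,"ry":0,"rz":0,"hand":0.7},{"dx":0,"dy":0,"dz":0,"rx":0,"ry":0,"rz":0,"hand":0.7},{"dx":0,"dy":0,"dz":0,"rx":0,"ry":0,"rz":0,"hand":0.7},{"dx":0,"dy":0,"dz":-0.03,"rx":0,"ry":0,"rz":0,"hand":0.7},{"dx":0,"dy":0,"dz":-0.07,"rx":0,"ry":0,"rz":0,"hand":0.7},{"dx":0,"dy":0,"dz":-0.12,"rx":0,"ry":0,"rz":0,"hand":0.8},{"dx":0,"dy":0,"dz":-0.12,"rx":0,"ry":0,"rz":0,"hand":1},{"dx":-0.086,"dy":0.5,"dz":-0.12,"rx":0,"ry":0,"rz":0,"hand":1},{"dx":-0.086,"dy":0.5,"dz":-0.12,"rx":0,"ry":0,"rz":0,"hand":1},{"dx":-0.086,"dy":0.5,"dz":-0.12,"rx":0,"ry":0,"rz":0,"hand":1},{"dx":-0.086,"dy":0.5,"dz":-0.12,"rx":0,"ry":0,"rz":0,"hand":1},{"dx":-0.086,"dy":0.5,"dz":-0.12,"rx":0,"ry":0,"rz":0,"hand":1},{"dx":-0.086,"dy":0.5,"dz":-0.12,"rx":0,"ry":0,"rz":0,"hand":1},{"dx":-0.086,"dy":0.5,"dz":-0.12,"rx":0,"ry":0,"rz":0,"hand":1},{"dx":-0.086,"dy":0.5,"dz":-0.12,"rx":0,"ry":0,"rz":0,"hand":1},{"dx":-0.086,"dy":0.5,"dz":-0.12,"rx":0,"ry":0,"rz":0,"hand":1},{"dx":-0.086,"dy":0.5,"dz":-0.12,"rx":0,"ry":0,"rz":0,"hand":1},{"dx":-0.086,"dy":0.5,"dz":-0.12,"rx":0,"ry":0,"rz":0,"hand":1},{"dx":-0.086,"dy":0.5,"dz":-0.12,"rx":0,"ry":0,"rz":0,"hand":1}]'
python3 - <<'E'
from h import *
a=grab('side','side6.png'); b=grab('top','top6.png')
for q in('paint_pot','small_dish','oil_bottle','screw_tin'):
  for n in('side','top'): print(q,n,[(np.round(d['xyz']).tolist(),round(d['conf'],2)) for d in bot.spot_point(q,n)])
cv2.imwrite('pics/j.png',np.hstack([cv2.resize(a[110:310,170:300],(390,600),interpolation=cv2.INTER_CUBIC),cv2.resize(b[130:230,110:170],(360,600),interpolation=cv2.INTER_CUBIC)]))
o=bot.get_obs();print(o['ee_pos'],o['eef_rot'],proj('side',o['ee_pos']))
E
```

```text
t: 15.15
ee_pos: [428.6, -193.4, 133.0]
eef_rot: [-3.141, 0.0, -0.003]
force: [0.1, 0.8, 0.2]
width: 85.2
grasp_force: 0.0
paint_pot side [([518.0, 305.0, 7.0], 0.7)]
paint_pot top [([522.0, -306.0, -1.0], 0.58), ([514.0, 306.0, 0.0], 0.54)]
small_dish side [([517.0, 305.0, 6.0], 0.74), ([517.0, 311.0, 0.0], 0.59), ([517.0, 407.0, 2.0], 0.55)]
small_dish top [([515.0, 408.0, 0.0], 0.69), ([518.0, 307.0, -1.0], 0.55)]
oil_bottle side [([516.0, 121.0, 8.0], 0.74)]
oil_bottle top [([520.0, 119.0, 1.0], 0.64)]
screw_tin side [([428.0, -196.0, 1.0], 0.53)]
screw_tin top [([523.0, -304.0, 0.0], 0.46)]
[ 429.32780747 -191.34358083  133.29138309] [-3.14156672e+00 -7.20822497e-05  2.37190419e-03] [281.31914151 147.33937056]
```

View pics/j.png

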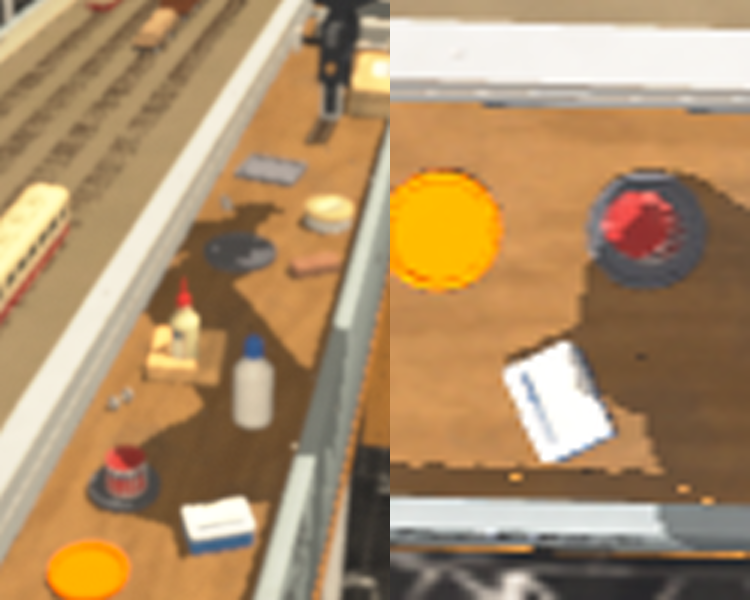

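The pot is seated in the dark dish at (640,228). Next is the tin.

```bash
python3 -m handwheel '[{"dx":0,"dy":0.002,"dz":0.04,"rx":0,"ry":0,"rz":0,"hand":1},{"dx":0,"dy":0.002,"dz":0.08,"rx":0,"ry":0,"rz":0,"hand":1},{"dx":0,"dy":0.002,"dz":0.115,"rx":0,"ry":0,"rz":0,"hand":1},{"dx":0,"dy":0.002,"dz":0.129,"rx":0,"ry":0,"rz":0,"hand":1},{"dx":0,"dy":0.002,"dz":0.129,"rx":0,"ry":0,"rz":0,"hand":1},{"dx":0,"dy":0.002,"dz":0.129,"rx":0,"ry":0,"rz":0,"hand":0.8},{"dx":0,"dy":0.002,"dz":0.129,"rx":0,"ry":0,"rz":0,"hand":0.8},{"dx":0,"dy":0.002,"dz":0.129,"rx":0,"ry":0,"rz":0,"hand":0.5},{"dx":0,"dy":0.002,"dz":0.129,"rx":0,"ry":0,"rz":0,"hand":0.3},{"dx":0,"dy":0.002,"dz":0.129,"rx":0,"ry":0,"rz":0,"hand":0},{"dx":0,"dy":0.002,"dz":0.129,"rx":0,"ry":0,"rz":0,"hand":0},{"dx":0,"dy":0.002,"dz":0.129,"rx":0,"ry":0,"rz":0,"hand":0}]'
```

```text
t: 16.85
ee_pos: [430.4, -194.7, 6.3]
eef_rot: [3.14, -0.002, 0.001]
force: [-1.3, 1.7, 7.6]
width: 50.0
grasp_force: 60.6
```

```bash
python3 -m handwheel '[{"dx":0,"dy":0,"dz":-0.025,"rx":0,"ry":0,"rz":0,"hand":0},{"dx":0,"dy":0,"dz":-0.06,"rx":0,"ry":0,"rz":0,"hand":0},{"dx":0.02,"dy":-0.02,"dz":-0.07,"rx":0,"ry":0,"rz":0,"hand":0},{"dx":0.045,"dy":-0.05,"dz":-0.07,"rx":0,"ry":0,"rz":0,"hand":0},{"dx":0.07,"dy":-0.085,"dz":-0.07,"rx":0,"ry":0,"rz":0,"hand":0},{"dx":0.085,"dy":-0.102,"dz":-0.05,"rx":0,"ry":0,"rz":0,"hand":0},{"dx":0.085,"dy":-0.102,"dz":-0.03,"rx":0,"ry":0,"rz":0,"hand":0},{"dx":0.085,"dy":-0.102,"dz":-0.02,"rx":0,"ry":0,"rz":0,"hand":0},{"dx":0.085,"dy":-0.102,"dz":-0.02,"rx":0,"ry":0,"rz":0,"hand":0}]'
python3 - <<'E'
from h import *
a=grab('side','side7.png')
for q in('screw_tin','large_dish'): print(q,[(np.round(d['xyz']).tolist(),round(d['conf'],2)) for d in bot.spot_point(q,'side')])
o=bot.get_obs();print(o['ee_pos'],o['eef_rot'])
E
```

```text
t: 17.75
ee_pos: [512.3, -91.7, 23.2]
eef_rot: [-3.141, 0.003, 0.001]
force: [-0.5, 0.3, -0.1]
width: 49.6
grasp_force: 62.2
screw_tin [([434.0, 345.0, 2.0], 0.66), ([511.0, -95.0, 15.0], 0.63)]
large_dish [([516.0, -93.0, 1.0], 0.45)]
[514.39554063 -92.69625464  25.0901654 ] [ 3.14120698e+00 -1.29542628e-03 -9.25079165e-05]
```

```bash
python3 -m handwheel '[{"dx":0.002,"dy":0,"dz":0.007,"rx":0,"ry":0,"rz":0,"hand":0},{"dx":0.002,"dy":0,"dz":0.012,"rx":0,"ry":0,"rz":0,"hand":0},{"dx":0.002,"dy":0,"dz":0.015,"rx":0,"ry":0,"rz":0,"hand":0},{"dx":0.002,"dy":0,"dz":0.016,"rx":0,"ry":0,"rz":0,"hand":0},{"dx":0.002,"dy":0,"dz":0.016,"rx":0,"ry":0,"rz":0,"hand":0}]'
```

```text
t: 18.4
ee_pos: [516.1, -92.4, 10.3]
eef_rot: [3.142, 0.001, 0.001]
force: [-5.7, 0.6, 16.0]
width: 49.6
grasp_force: 63.8
```

```bash
python3 -m handwheel '[{"dx":0,"dy":0,"dz":0,"rx":0,"ry":0,"rz":0,"hand":0.75},{"dx":0,"dy":0,"dz":0,"rx":0,"ry":0,"rz":0,"hand":0.9},{"dx":0,"dy":0,"dz":0,"rx":0,"ry":0,"rz":0,"hand":0.9},{"dx":0,"dy":0,"dz":-0.03,"rx":0,"ry":0,"rz":0,"hand":0.9},{"dx":0,"dy":0,"dz":-0.07,"rx":0,"ry":0,"rz":0,"hand":0.9},{"dx":0,"dy":0,"dz":-0.12,"rx":0,"ry":0,"rz":0,"hand":0.8},{"dx":0,"dy":0,"dz":-0.12,"rx":0,"ry":0,"rz":0,"hand":0.8},{"dx":-0.084,"dy":-0.434,"dz":-0.12,"rx":0,"ry":0,"rz":-29.5,"hand":0.8},{"dx":-0.084,"dy":-0.434,"dz":-0.12,"rx":0,"ry":0,"rz":-29.5,"hand":0.8},{"dx":-0.084,"dy":-0.434,"dz":-0.12,"rx":0,"ry":0,"rz":-29.5,"hand":0.8},{"dx":-0.084,"dy":-0.434,"dz":-0.12,"rx":0,"ry":0,"rz":-29.5,"hand":0.8},{"dx":-0.084,"dy":-0.434,"dz":-0.12,"rx":0,"ry":0,"rz":-29.5,"hand":0.8},{"dx":-0.084,"dy":-0.434,"dz":-0.12,"rx":0,"ry":0,"rz":-29.5,"hand":0.8},{"dx":-0.084,"dy":-0.434,"dz":-0.12,"rx":0,"ry":0,"rz":-29.5,"hand":0.8},{"dx":-0.084,"dy":-0.434,"dz":-0.12,"rx":0,"ry":0,"rz":-29.5,"hand":0.8},{"dx":-0.084,"dy":-0.434,"dz":-0.12,"rx":0,"ry":0,"rz":-29.5,"hand":0.8},{"dx":-0.084,"dy":-0.434,"dz":-0.12,"rx":0,"ry":0,"rz":-29.5,"hand":0.8},{"dx":-0.084,"dy":-0.434,"dz":-0.12,"rx":0,"ry":0,"rz":-29.5,"hand":0.8},{"dx":-0.084,"dy":-0.434,"dz":-0.12,"rx":0,"ry":0,"rz":-29.5,"hand":0.8}]'
python3 - <<'E'
from h import *
a=grab('side','side8.png'); b=grab('top','top8.png')
for q in('screw_tin','large_dish','parts_box','box_tray'):
  for n in('side','top'): print(q,n,[(np.round(d['xyz']).tolist(),round(d['conf'],2)) for d in bot.spot_point(q,n)])
cv2.imwrite('pics/k.png',np.hstack([cv2.resize(a[180:310,190:290],(400,520),interpolation=cv2.INTER_CUBIC),cv2.resize(b[145:210,260:310],(400,520),interpolation=cv2.INTER_CUBIC)]))
o=bot.get_obs();print(o['ee_pos'],o['eef_rot'],proj('side',o['ee_pos']))
E
```

```text
t: 20.3
ee_pos: [431.2, 340.6, 127.4]
eef_rot: [3.141, 0.002, 0.515]
force: [0.7, -0.1, 0.4]
width: 68.3
grasp_force: 0.0
screw_tin side [([522.0, -310.0, -0.0], 0.46)]
screw_tin top [([518.0, -93.0, 7.0], 0.86)]
large_dish side [([514.0, -94.0, 0.0], 0.53)]
large_dish top [([515.0, -91.0, 1.0], 0.67)]
parts_box side [([431.0, 346.0, 2.0], 0.59)]
parts_box top [([434.0, 340.0, 2.0], 0.47)]
box_tray side [([519.0, -309.0, 2.0], 0.48)]
box_tray top [([524.0, -305.0, -2.0], 0.85), ([516.0, -94.0, 6.0], 0.58)]
[431.80920519 341.62881179 128.39324697] [-3.14155012e+00 -2.01819403e-04  5.15131816e-01] [243.16576345 241.59562741]
```

View pics/k.png

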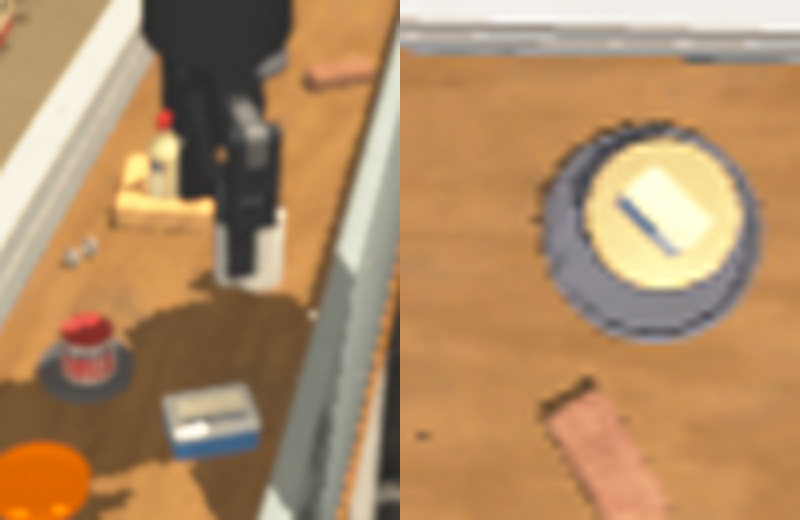

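The tin lies flat inside the large dish at (665,214), a few mm off centre, with the rim ring visible all round. The gripper is over the box, so I descend.

```bash
python3 -m handwheel '[{"dx":0,"dy":0,"dz":0.04,"rx":0,"ry":0,"rz":0,"hand":0.8},{"dx":0,"dy":0,"dz":0.08,"rx":0,"ry":0,"rz":0,"hand":0.8},{"dx":0,"dy":0,"dz":0.11,"rx":0,"ry":0,"rz":0,"hand":0.8},{"dx":0,"dy":0,"dz":0.122,"rx":0,"ry":0,"rz":0,"hand":0.8},{"dx":0,"dy":0,"dz":0.122,"rx":0,"ry":0,"rz":0,"hand":0.8},{"dx":0,"dy":0,"dz":0.122,"rx":0,"ry":0,"rz":0,"hand":0.8},{"dx":0,"dy":0,"dz":0.122,"rx":0,"ry":0,"rz":0,"hand":0.5},{"dx":0,"dy":0,"dz":0.122,"rx":0,"ry":0,"rz":0,"hand":0.5},{"dx":0,"dy":0,"dz":0.122,"rx":0,"ry":0,"rz":0,"hand":0},{"dx":0,"dy":0,"dz":0.122,"rx":0,"ry":0,"rz":0,"hand":0},{"dx":0,"dy":0,"dz":0.122,"rx":0,"ry":0,"rz":0,"hand":0},{"dx":0,"dy":0,"dz":0.122,"rx":0,"ry":0,"rz":0,"hand":0}]'
```

```text
t: 22.0
ee_pos: [433.0, 342.9, 8.1]
eef_rot: [-3.141, -0.003, 0.516]
force: [-0.2, -0.3, 6.3]
width: 33.0
grasp_force: 60.3
```

```bash
python3 -m handwheel '[{"dx":0,"dy":0,"dz":-0.03,"rx":0,"ry":0,"rz":0,"hand":0},{"dx":0,"dy":0,"dz":-0.07,"rx":0,"ry":0,"rz":0,"hand":0},{"dx":0,"dy":0,"dz":-0.11,"rx":0,"ry":0,"rz":0,"hand":0},{"dx":0,"dy":0,"dz":-0.13,"rx":0,"ry":0,"rz":0,"hand":0},{"dx":-0.244,"dy":0.609,"dz":-0.13,"rx":0,"ry":0,"rz":38.2,"hand":0},{"dx":-0.244,"dy":0.609,"dz":-0.13,"rx":0,"ry":0,"rz":38.2,"hand":0},{"dx":-0.244,"dy":0.609,"dz":-0.13,"rx":0,"ry":0,"rz":38.2,"hand":0},{"dx":-0.244,"dy":0.609,"dz":-0.13,"rx":0,"ry":0,"rz":38.2,"hand":0},{"dx":-0.244,"dy":0.609,"dz":-0.13,"rx":0,"ry":0,"rz":38.2,"hand":0},{"dx":-0.244,"dy":0.609,"dz":-0.13,"rx":0,"ry":0,"rz":38.2,"hand":0},{"dx":-0.244,"dy":0.609,"dz":-0.13,"rx":0,"ry":0,"rz":38.2,"hand":0},{"dx":-0.244,"dy":0.609,"dz":-0.13,"rx":0,"ry":0,"rz":38.2,"hand":0},{"dx":-0.244,"dy":0.609,"dz":-0.13,"rx":0,"ry":0,"rz":38.2,"hand":0},{"dx":-0.244,"dy":0.609,"dz":-0.13,"rx":0,"ry":0,"rz":38.2,"hand":0},{"dx":-0.244,"dy":0.609,"dz":-0.13,"rx":0,"ry":0,"rz":38.2,"hand":0},{"dx":-0.244,"dy":0.609,"dz":-0.13,"rx":0,"ry":0,"rz":38.2,"hand":0},{"dx":-0.244,"dy":0.609,"dz":-0.13,"rx":0,"ry":0,"rz":38.2,"hand":0},{"dx":-0.244,"dy":0.609,"dz":-0.13,"rx":0,"ry":0,"rz":38.2,"hand":0},{"dx":-0.244,"dy":0.609,"dz":-0.13,"rx":0,"ry":0,"rz":38.2,"hand":0},{"dx":-0.244,"dy":0.609,"dz":-0.13,"rx":0,"ry":0,"rz":38.2,"hand":0}]'
python3 - <<'E'
from h import *
a=grab('side','side9.png')
for q in('parts_box','box_tray'):
  for n in('side',): print(q,n,[(np.round(d['xyz']).tolist(),round(d['conf'],2)) for d in bot.spot_point(q,n)])
o=bot.get_obs();print(o['ee_pos'],o['eef_rot'],proj('side',o['ee_pos']))
E
```

```text
t: 24.0
ee_pos: [518.9, -306.9, 135.8]
eef_rot: [-3.14, 0.002, -0.151]
force: [0.4, 0.3, -0.8]
width: 33.0
grasp_force: 59.9
parts_box side [([521.0, -308.0, 130.0], 0.5)]
box_tray side [([526.0, -311.0, 1.0], 0.67), ([439.0, 198.0, -3.0], 0.18)]
[ 519.38620568 -306.2710361   136.06962628] [-3.14083050e+00  9.91842363e-04 -1.49081459e-01] [261.01361942 132.55193503]
```

```bash
python3 -m handwheel '[{"dx":0.001,"dy":0.001,"dz":0.04,"rx":0,"ry":0,"rz":0,"hand":0},{"dx":0.001,"dy":0.001,"dz":0.08,"rx":0,"ry":0,"rz":0,"hand":0},{"dx":0.001,"dy":0.001,"dz":0.105,"rx":0,"ry":0,"rz":0,"hand":0},{"dx":0.001,"dy":0.001,"dz":0.115,"rx":0,"ry":0,"rz":0,"hand":0},{"dx":0.001,"dy":0.001,"dz":0.12,"rx":0,"ry":0,"rz":0,"hand":0},{"dx":0.001,"dy":0.001,"dz":0.124,"rx":0,"ry":0,"rz":0,"hand":0},{"dx":0.001,"dy":0.001,"dz":0.125,"rx":0,"ry":0,"rz":0,"hand":0},{"dx":0.001,"dy":0.001,"dz":0.125,"rx":0,"ry":0,"rz":0,"hand":0}]'
```

```text
t: 24.95
ee_pos: [521.5, -310.0, 12.6]
eef_rot: [3.141, -0.002, -0.151]
force: [0.4, -0.2, 0.1]
width: 33.2
grasp_force: 60.0
```

```bash
python3 -m handwheel '[{"dx":0,"dy":0,"dz":0.001,"rx":0,"ry":0,"rz":0,"hand":0},{"dx":0,"dy":0,"dz":0.001,"rx":0,"ry":0,"rz":0,"hand":0},{"dx":0,"dy":0,"dz":0.001,"rx":0,"ry":0,"rz":0,"hand":0.5},{"dx":0,"dy":0,"dz":0.001,"rx":0,"ry":0,"rz":0,"hand":0.75},{"dx":0,"dy":0,"dz":0.001,"rx":0,"ry":0,"rz":0,"hand":0.75},{"dx":0,"dy":0,"dz":0.001,"rx":0,"ry":0,"rz":0,"hand":0.75},{"dx":0,"dy":0,"dz":-0.03,"rx":0,"ry":0,"rz":0,"hand":0.75},{"dx":0,"dy":0,"dz":-0.07,"rx":0,"ry":0,"rz":0,"hand":0.75},{"dx":0,"dy":0,"dz":-0.12,"rx":0,"ry":0,"rz":0,"hand":0.75},{"dx":0,"dy":0,"dz":-0.17,"rx":0,"ry":0,"rz":0,"hand":0.75},{"dx":0,"dy":0.05,"dz":-0.17,"rx":0,"ry":0,"rz":0,"hand":0.75},{"dx":0,"dy":0.1,"dz":-0.17,"rx":0,"ry":0,"rz":0,"hand":0.75},{"dx":0,"dy":0.15,"dz":-0.17,"rx":0,"ry":0,"rz":0,"hand":0.75},{"dx":0,"dy":0.2,"dz":-0.17,"rx":0,"ry":0,"rz":0,"hand":0.75},{"dx":0,"dy":0.2,"dz":-0.17,"rx":0,"ry":0,"rz":0,"hand":0.75},{"dx":0,"dy":0.2,"dz":-0.17,"rx":0,"ry":0,"rz":0,"hand":0.75}]'
python3 - <<'E'
from h import *
a=grab('side','side10.png'); b=grab('top','top10.png')
for q in 'oil_bottle paint_pot screw_tin parts_box glue_bottle track_rubber'.split():
  for n in('side','top'): print(q,n,[(np.round(d['xyz']).tolist(),round(d['conf'],2)) for d in bot.spot_point(q,n)])
cv2.imwrite('pics/l.png',np.vstack([cv2.resize(b[140:220,110:210],(750,300)),cv2.resize(b[145:210,280:392],(750,290),interpolation=cv2.INTER_CUBIC)]))
E
```

```text
t: 26.55
ee_pos: [489.5, -508.0, 180.3]
eef_rot: [-3.14, 0.001, -0.154]
force: [-0.2, 0.3, 0.4]
width: 64.0
grasp_force: 0.0
oil_bottle side [([514.0, 121.0, 7.0], 0.47)]
oil_bottle top [([518.0, 120.0, 4.0], 0.65)]
paint_pot side [([514.0, 307.0, 7.0], 0.6)]
paint_pot top [([514.0, 304.0, -2.0], 0.49), ([513.0, -92.0, 2.0], 0.46), ([519.0, 119.0, 4.0], 0.18)]
screw_tin side [([515.0, -95.0, 3.0], 0.56)]
screw_tin top [([517.0, -91.0, 4.0], 0.59), ([513.0, -95.0, 0.0], 0.48)]
parts_box side [([523.0, -310.0, 4.0], 0.49), ([512.0, -98.0, 5.0], 0.4)]
parts_box top [([522.0, -314.0, 5.0], 0.68), ([516.0, 307.0, -0.0], 0.3)]
glue_bottle side [([439.0, 198.0, 0.0], 0.84)]
glue_bottle top [([441.0, 188.0, 1.0], 0.6)]
track_rubber side [([427.0, -75.0, 3.0], 0.49)]
track_rubber top [([429.0, -75.0, 2.0], 0.56)]
```

View pics/l.png

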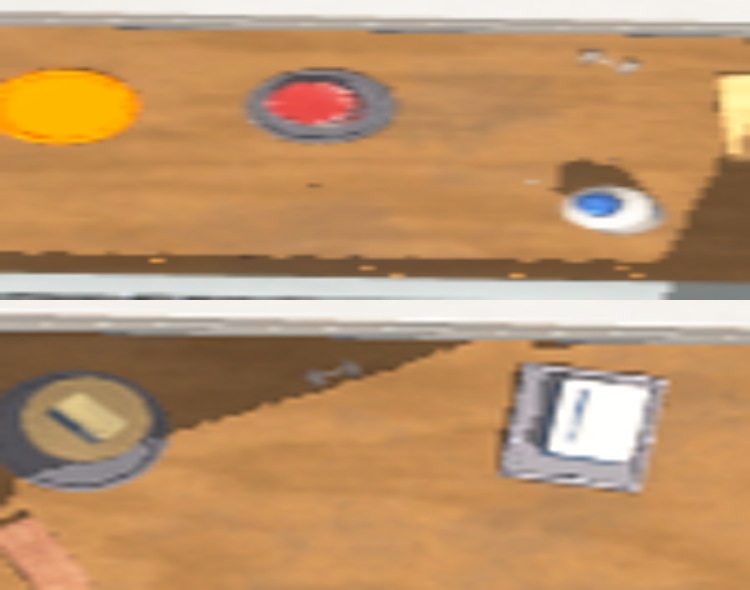

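```bash
python3 -c "
from station import bot
print(bot.job_done())"
```

```text
the job is handed in; nothing more can be done
None
```

All four supplies are in their holders, put away in the order you listed, and the job was handed in at about 27 s. The last images show the glue bottle and track cleaning block in place. I saw no force contact when setting down the parts box, so its flat seating rests on height and the final top view.

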